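# Run the plate carriage into the reader

### The arm

A 6-joint arm with a two-finger parallel gripper is mounted at the origin on the work surface. World frame = base frame: x ahead of the robot, y to its left, z up, the work surface at z = 0. Lengths are in m, angles in rad, forces in N, time in s.
With the tool pointing down it reaches from about 0.325 to 1 m from the base axis. Payload 5.1 kg.
Tool frame: the origin (TCP) lies midway between the tips of the shut fingers; the grasp point (between the pads) lies 19 mm behind it; z points along the fingers, y is the line along which they close (so a half turn about z gives the same grasp; the last joint's range is limited). The gripper opens to 85 mm and grips with 20 to 120 N. Pads are 22 mm wide; open, the fingers measure 114 mm over their backs; the gripper's body (76 mm by 85 mm) begins 54 mm behind the grasp point. The pads swing forward as they close: fully open they stand 13 mm farther back than shut.
Start: joints at [1.099, 0.124, 1.65, -0, 1.367, -0.083], TCP at [0.246, 0.601, 0.231] pointing down, gripper open.
Joint ranges: [-2.61, 2.61], [-1.02, 2.33], [0.03, 2.71], [-1.35, 4.49], [0.32, 2.68], [-2.91, 2.91]. Speed limits (rad/s): [2.57, 2.57, 3.14, 3.14, 3.14, 3.14].

### API

Orientations are given as a rotation vector (axis times angle).
In Python, from workcell import state, read_camera, close_job gives the robot as it stands. The module is installed in compiled form; this text tells all that it offers.
- The arm moves only by the shell command python3 -m handwheel 'ROWS' [OPENING]. ROWS is JSON, a list of rows, each an object with "offset": the shift along the tool's x, y, z scaled (see below), a list of three; "rot": the turn, a rotation vector about the tool's x, y, z scaled (see below), a list of three. A call has 1 to 20 rows; each row is the pose to reach, as a shift and turn from the pose commanded when the call began, along the tool's axes at that moment, turning the shorter way round; what a row does not reach only later rows make up. The controller multiplies each number of a shift by 250 mm and each number of a turn by 360 degrees. A row lasts 1/12 s, in which the tool goes at most 41.7 mm and 7.16 degrees, less where a joint would pass 70% of its speed; a pose out of reach is approached as far as the arm can. A call with a number of a shift or a turn outside -1 to 1 is refused whole. A call with a gripper value outside its range is refused whole. OPENING is the closure, from -1 (fully open) to 1 (shut), set as the call begins (- or left out, the last holds). The fingers move at their own pace and stop on an object; the grip force is fixed at half the most. Time passes only in rows, so rows that repeat a pose let the fingers close. It gives the time, the measured TCP pose, the force, the opening and the grip force at its end, in the units of the state.
- state(): the state, without advancing time (a new reading comes with each control period).
- read_camera(name): name is "scene" or "side" or "wrist"; returns a dict with "img" (420x560x3 uint8, blue, green, red), "vfov" (degrees; the focal length in pixels is half the picture's height over the tangent of half this angle, whatever the lens; pixels are square), "cx", "cy" (the principal point, pixels), "R" (3x3) and "t" (3): a world point X has camera coordinates R X + t; the wrist camera has in their place "tool_from_camera" (4x4, takes a point from camera to tool coordinates, whose origin is the TCP and whose axes are the flange's). Camera axes: x right, y down, z forward; pixel columns grow to the right and rows downward; lengths in m; the calibration is good to about 2 mm. The wrist camera is an equidistant fisheye: a pixel r from the principal point sees the ray r / f radians off the axis. A picture is of the moment at which its call begins: read the wrist's pose just before it. There is no depth.
- close_job(): hands the job in; it is judged then, once.
The state is a dict: "t": time; "joint_pos": joint angles; "qd": joint speeds; "joint_torque": joint torques, N m; "eef_pos": TCP position; "tcp_rot": TCP orientation; "wrist_force": force on the tool from outside, world axes, zero at the start; "wrist_torque": the same for the moment, N m; "grip_width": finger opening in m; "grip_force": force on a finger pad.
Only numpy, scipy, OpenCV 4.12 (cv2) and the standard library are available. Lean on these libraries where they do the work, as an engineer would, in place of code of your own. Each camera call takes 0.05 s, during which the arm holds its last target. There are 200 camera calls.

### The job

The test plate is loaded and ready to be read: press the round blue release button on the plate carriage fully down with the fingertips and, keeping it down the whole way, slide the carriage into the reader until it reaches its end stop with the front panel closed against the reader. Then lift the fingers off, so that the button springs up and the carriage stays locked in. Do not lift or dislodge the plate, and leave everything else on the bench where it is.

Things in the scene. Friction and masses are not known exactly. Their poses are not given: they have to be found in the camera images.
- station: microplate reader and its carriage rail, one fixed unit. Origin: on the bench (z = 0) under the rail's middle. y axis (level): the way the carriage slides in; z up. Aluminium rail 112 mm wide, 24 mm high, from y = -130 mm. Cream reader 290 mm wide (x -145 to 145): low nose, 95 mm high, y 125 to 195 mm; then hood, 217 mm high, to y = 470 mm. The plate goes into an opening in the nose.
- reader_face (a point): middle of the reader's flat front face (station x = 0, y = 125 mm, z = 50 mm), which the carriage's front panel closes against; axes as the station's.
- carriage (a joint): how far the grey plate carriage is slid in, level along the station's +y (m): 0 fully out (start), 0.130 at the end stop, where its cream front panel (132 x 52 mm, upright) is flush with the reader's face. A sprung tooth under the button locks it into a rack with a notch every 13 mm, the last at the end stop: button up, it cannot be moved; button down, it slides with 1 to 2 N.
- release (a joint): how far the blue release button is pressed (m): 0 up, 0.006 fully down. Sprung: begins to move at about 3 N, fully down at about 5 N, springs up by itself. The lock tooth is clear of the rack from about 0.003 on; keep it fully down to slide freely.
- button_top (a point): centre of the blue button's flat top, a disc 31 mm across, on the carriage's grey tongue; station x = 0, y = -65 mm + carriage value; 54 mm above the bench when up, 48 mm fully down. Its collar (43 mm across) is 40 mm high, the tongue 34 mm. Ahead of it (+y): grey thumb block, 52 mm wide, 62 mm high, flat near face 23 mm from the button's axis; panel, 80 mm high, 54 to 60 mm from it. Other sides free.
- nest (a point): centre of the floor of the carriage's plate nest, 130 mm ahead (+y) of the button's axis and 32 mm above the bench; axes as the station's.
- plate: white 96-well plate with yellow wells, 85.5 x 127.8 x 14.4 mm (x, y, z), loose in the nest, 60 g; origin at the centre of its underside. Rides along; not to be handled.
- plate_lid: clear plate lid lying flat on the bench beside the rail, 87 x 129 x 9 mm; origin at the centre of its underside. Leave it.
- pipette: grey hand pipette lying beside the rail on the robot's side, 250 mm long along its y, 30 mm thick; origin under its middle. Leave it.
- tip_box: white box of yellow pipette tips, 122 x 84 x 58 mm; origin at the centre of its underside. Leave it.
- tube_rack: blue rack of capped blood tubes, 200 x 66 x 96 mm; origin at the centre of its underside. Leave it.
- marker: white marker pen with a black cap, lying, 134 mm long along its y, 18 mm thick; origin under its middle. Leave it.
- wash_bottle: white wash bottle with a red cap, 62 mm in diameter, 180 mm high; origin at the centre of its underside. Leave it.

How it is judged:
By the outcome, as a careful person would: the job done as asked, in the order asked, and still so for the second after the job is handed in, with the robot touching nothing.
It also fails if it takes over 32 s, if anything falls off the work surface, if the arm or the gripper's body presses on something with over 40 N, if the wrist force passes 120 N, or if a joint passes its speed limit or range.

## Working session

There is one attempt and no reset: what is moved stays moved. The work goes in short steps, Python scripts to look and compute and a shell command to move; the robot and the scene stay as the last step left them, time stands still between calls to the robot, and variables do not carry over. Pictures are saved under pics/ and viewed, at most 10 in all, crops included, and the job is handed in when it is done.

```bash
mkdir -p pics; python3 - <<'E'
from workcell import state, read_camera
import cv2, pickle
s=state(); print({k:s[k] for k in('t','eef_pos','tcp_rot','grip_width','wrist_force')})
d={}
for n in("scene","side","wrist"):
    c=read_camera(n); d[n]=c; cv2.imwrite(f"pics/{n}0.png",c["img"]); print(n,c["vfov"],c["cx"],c["cy"],c.get("tool_from_camera"))
d['s']=s
pickle.dump(d,open("d0.pkl","wb"))
E
```

```text
{'t': 0.0, 'eef_pos': array([0.24614913, 0.60092839, 0.2300583 ]), 'tcp_rot': array([-0.60675771, -3.08185202,  0.00317258]), 'grip_width': 0.08551863871564971, 'wrist_force': array([-0.39579686,  0.18959894,  0.292947  ])}
scene 45.144438146894544 273.4658256225708 206.99724865698616 None
side 56.729677442258655 281.42922116923165 206.44795643851663 None
wrist 65.70646984690485 276.23000343600177 212.4821922587272 [[-6.34878410e-05 -9.62649966e-01 -2.70749034e-01  6.91172967e-02]
 [ 9.99999788e-01 -2.36616661e-04  6.06802510e-04  2.45508329e-04]
 [-6.48202148e-04 -2.70748938e-01  9.62649777e-01 -1.42000367e-01]
 [ 0.00000000e+00  0.00000000e+00  0.00000000e+00  1.00000000e+00]]
```

View pics/scene0.png

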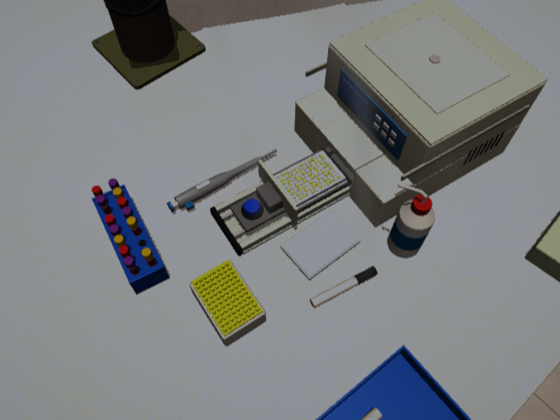

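View pics/side0.png

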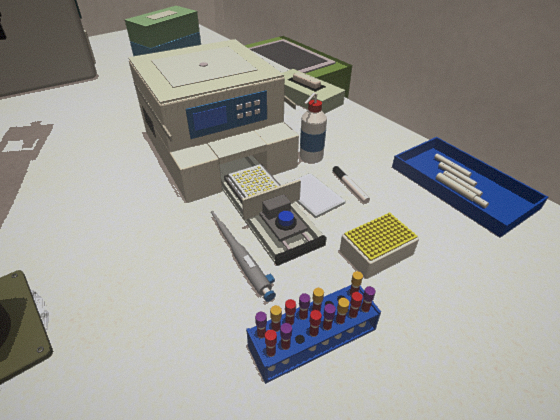

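View pics/wrist0.png

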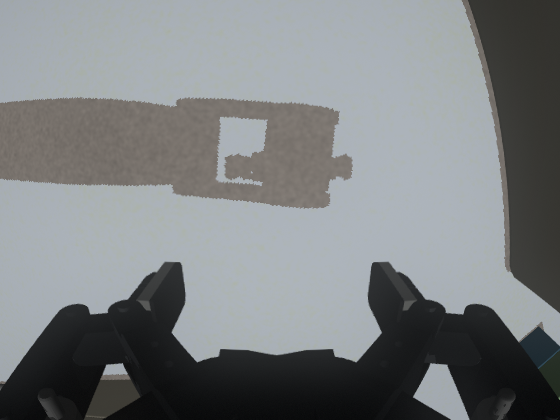

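The scene view shows the button at about (252,208), the plate at (311,178) and the reader at upper right. In the side view the button is at (286,217) and the plate at (252,181). The wrist view shows only bench and the arm's shadow.

```bash
cat >h.py <<'E'
import numpy as np, cv2
def ray(c,u,v):
    f=210/np.tan(np.radians(c["vfov"]/2)); R=np.array(c["R"]);t=np.array(c["t"])
    return -R.T@t, R.T@np.array([(u-c["cx"])/f,(v-c["cy"])/f,1])
def onz(c,u,v,z):
    o,d=ray(c,u,v); return o+d*(z-o[2])/d[2]
def tri(c1,p1,c2,p2):
    o,d=ray(c1,*p1);q,e=ray(c2,*p2); s=np.linalg.lstsq(np.c_[d,-e],q-o,rcond=None)[0]
    a=o+d*s[0];b=q+e*s[1]; return (a+b)/2,np.linalg.norm(a-b)
def blob(img,lo,hi,box):
    x0,y0,x1,y1=box; h=cv2.cvtColor(img,cv2.COLOR_BGR2HSV)[y0:y1,x0:x1]
    m=cv2.inRange(h,lo,hi); n,l,st,ce=cv2.connectedComponentsWithStats(m)
    k=1+np.argmax(st[1:,4]); return l==k,ce[k]+[x0,y0],st[k]
E
python3 - <<'E'
import pickle; from h import *
d=pickle.load(open("d0.pkl","rb")); A,B=d["scene"],d["side"]
P=[];Y=[]
for c,bb,yb in((A,(235,190,270,225),(265,140,355,215)),(B,(270,203,300,232),(222,160,282,203))):
    m,ce,st=blob(c["img"],(105,120,40),(130,255,255),bb); P.append(ce); print("btn",ce,st,onz(c,*ce,.052))
    h=cv2.cvtColor(c["img"],cv2.COLOR_BGR2HSV)
    x0,y0,x1,y1=yb; k=cv2.inRange(h[y0:y1,x0:x1],(18,60,80),(40,255,255)); pts=cv2.findNonZero(k)
    r=cv2.minAreaRect(pts); cc=np.array(r[0])+[x0,y0]; Y.append(cc); print("wells",r,cc,onz(c,*cc,.046))
b,e=tri(A,P[0],B,P[1]);p,e2=tri(A,Y[0],B,Y[1]);print(b,e,p,e2,np.linalg.norm((p-b)[:2]),np.degrees(np.arctan2(*(p-b)[1::-1])))
for n,c,bx in(("a",A,(190,130,370,260)),("b",B,(200,120,340,265))):
    x0,y0,x1,y1=bx; cv2.imwrite(f"pics/crop_{n}.png",cv2.resize(c["img"][y0:y1,x0:x1],None,fx=4,fy=4,interpolation=cv2.INTER_CUBIC))
E
```

```text
btn [251.63033175 206.17061611] [  9   8  16  17 211] [ 0.54536367 -0.11950451  0.052     ]
wells ((44.24078369140625, 36.5574836730957), (30.83241844177246, 54.95808410644531), 62.241458892822266) [309.24078369 176.55748367] [0.56442577 0.01156328 0.046     ]
btn [285.48571429 217.38857143] [  8   8  16  15 175] [ 0.54316626 -0.12125787  0.052     ]
wells ((32.45000457763672, 20.35000228881836), (25.614450454711914, 37.31488037109375), 71.56504821777344) [254.45000458 180.35000229] [0.56803013 0.0190971  0.046     ]
[ 0.54455454 -0.11914343  0.04996608] 0.0007222689580925942 [0.56498779 0.01173771 0.05007444] 0.004359670824896713 0.1324665669922782 81.12657514104555
```

View pics/crop_a.png

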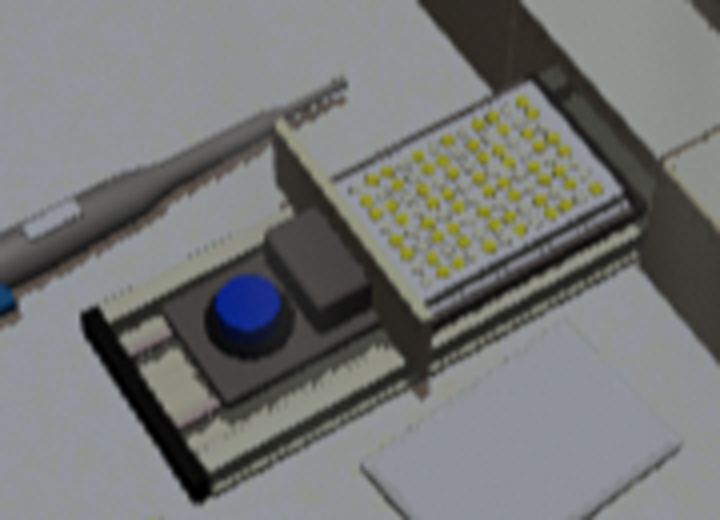

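```bash
python3 - <<'E'
import pickle; from h import *; from scipy.spatial.transform import Rotation as Ro
d=pickle.load(open("d0.pkl","rb")); A=d["scene"]; s=d["s"]
def seg(n,p,q,z):
    a,b=[onz(A,190+u/4,130+v/4,z) for u,v in(p,q)]; w=b-a
    print(n,a,b,np.linalg.norm(w),"angle",np.degrees(np.arctan2(w[1],w[0])))
seg("panel top",(281,124),(430,318),.08)
seg("tongue near",(164,313),(222,402),.034)
seg("end bar",(92,312),(203,490),.026)
seg("block top",(268,232),(320,310),.062)
seg("rail low edge",(212,493),(640,252),.024)
R=Ro.from_rotvec(s["tcp_rot"]);print(R.as_matrix())
for T in((.35,.1,.25),(.5455,-.119,.2)): print(R.inv().apply(np.array(T)-s["eef_pos"])/.25)
E
```

```text
panel top [ 0.491734   -0.05202306  0.08      ] [ 0.61944566 -0.07117741  0.08      ] 0.12914007164272442 angle -8.529711451619947
tongue near [ 0.51390923 -0.14606695  0.034     ] [ 0.56998719 -0.1558031   0.034     ] 0.05691686812327858 angle -9.849399933836818
end bar [ 0.48624216 -0.16959965  0.026     ] [ 0.59633586 -0.1891826   0.026     ] 0.11182180163604612 angle -10.086014822445824
block top [ 0.52584218 -0.08951952  0.062     ] [ 0.57504421 -0.09911563  0.062     ] 0.0501290935962537 angle -11.03613004039657
rail low edge [ 0.59942297 -0.18649312  0.024     ] [0.63606275 0.05660575 0.024     ] 0.2458445322478698 angle 81.42891287247112
[[-9.25368625e-01  3.79067266e-01 -9.56741829e-04]
 [ 3.79068433e-01  9.25366751e-01 -1.87051112e-03]
 [ 1.76287541e-04 -2.09358293e-03 -9.99997793e-01]]
[-1.14393184 -1.69687104 -0.07641608]
[-2.19966931 -2.210643    0.12447387]
```

```bash
python3 -m handwheel '[{"offset":[-0.57,-0.85,-0.07],"rot":[0,0,0]},{"offset":[-0.57,-0.85,-0.07],"rot":[0,0,0]},{"offset":[-0.57,-0.85,-0.07],"rot":[0,0,0]},{"offset":[-0.57,-0.85,-0.07],"rot":[0,0,0]},{"offset":[-0.57,-0.85,-0.07],"rot":[0,0,0]},{"offset":[-0.57,-0.85,-0.07],"rot":[0,0,0]},{"offset":[-0.57,-0.85,-0.07],"rot":[0,0,0]},{"offset":[-0.57,-0.85,-0.07],"rot":[0,0,0]}]' 1
python3 -m handwheel '[{"offset":[-0.57,-0.85,0],"rot":[0,0,-0.036]},{"offset":[-0.57,-0.85,0],"rot":[0,0,-0.036]},{"offset":[-0.57,-0.85,0],"rot":[0,0,-0.036]},{"offset":[-0.57,-0.85,0],"rot":[0,0,-0.036]},{"offset":[-0.57,-0.85,0],"rot":[0,0,-0.036]},{"offset":[-0.57,-0.85,0],"rot":[0,0,-0.036]},{"offset":[-0.57,-0.85,0],"rot":[0,0,-0.036]},{"offset":[-0.57,-0.85,0],"rot":[0,0,-0.036]},{"offset":[-0.57,-0.85,0],"rot":[0,0,-0.036]}]'
cat >>h.py <<'E'
def to(T,s):
    from scipy.spatial.transform import Rotation as Ro
    R=Ro.from_rotvec(s["tcp_rot"]); return R.inv().apply(np.array(T)-s["eef_pos"])/.25
E
python3 - <<'E'
from h import *; from workcell import state
s=state(); from scipy.spatial.transform import Rotation as Ro
M=Ro.from_rotvec(s["tcp_rot"]).as_matrix();print(s["t"],s["eef_pos"],s["grip_width"],M,np.degrees(np.arctan2(M[1,1],M[0,1])))
print(to((.546,-.119,.15),s))
E
```

```text
t: 0.82
eef_pos: [0.2982, 0.3491, 0.2491]
tcp_rot: [0.612, 3.081, 0.002]
wrist_force: [-0.5, 0.6, 0.1]
grip_width: 0.0001
grip_force: 0.0
t: 1.57
eef_pos: [0.3494, 0.1004, 0.2488]
tcp_rot: [-0.257, -3.131, -0.001]
wrist_force: [0.0, -0.1, -0.4]
grip_width: -0.0004
grip_force: 0.0
1.5667 [0.34943807 0.1004356  0.24880762] -0.00035748624075331286 [[-9.86577835e-01  1.63291334e-01 -3.39453305e-04]
 [ 1.63291012e-01  9.86577602e-01  8.24606682e-04]
 [ 4.69548153e-04  7.58109001e-04 -9.99999602e-01]] 80.60200830507789
[-0.9192076  -0.73787318  0.39423962]
```

```bash
python3 -m handwheel '[{"offset":[-0.92,-0.74,0.1],"rot":[0,0,0]},{"offset":[-0.92,-0.74,0.1],"rot":[0,0,0]},{"offset":[-0.92,-0.74,0.1],"rot":[0,0,0]},{"offset":[-0.92,-0.74,0.1],"rot":[0,0,0]},{"offset":[-0.92,-0.74,0.1],"rot":[0,0,0]},{"offset":[-0.92,-0.74,0.1],"rot":[0,0,0]},{"offset":[-0.92,-0.74,0.39],"rot":[0,0,0]},{"offset":[-0.92,-0.74,0.39],"rot":[0,0,0]},{"offset":[-0.92,-0.74,0.39],"rot":[0,0,0]},{"offset":[-0.92,-0.74,0.39],"rot":[0,0,0]},{"offset":[-0.92,-0.74,0.39],"rot":[0,0,0]}]'
cat >>h.py <<'E'
def wray(c,s,u,v):
    from scipy.spatial.transform import Rotation as Ro
    f=210/np.tan(np.radians(c["vfov"]/2)); a=np.array([u-c["cx"],v-c["cy"]]); r=np.hypot(*a); th=r/f
    dc=np.r_[a/r*np.sin(th),np.cos(th)]; T=np.array(c["tool_from_camera"]); R=Ro.from_rotvec(s["tcp_rot"]).as_matrix()
    return R@T[:3,3]+s["eef_pos"], R@T[:3,:3]@dc
E
python3 - <<'E'
from h import *; from workcell import state,read_camera
s=state(); c=read_camera("wrist"); cv2.imwrite("pics/w1.png",c["img"])
m,ce,st=blob(c["img"],(105,120,40),(130,255,255),(0,0,560,420)); print(s["eef_pos"],ce,st)
o,d=wray(c,s,*ce); p=o+d*(.053-o[2])/d[2]; print(p, to(p,s)*.25)
E
```

```text
t: 2.48
eef_pos: [0.5465, -0.1177, 0.1515]
tcp_rot: [-0.252, -3.131, -0.001]
wrist_force: [0.0, 0.6, 0.5]
grip_width: -0.0001
grip_force: 0.0
[ 0.54648018 -0.11771921  0.1514858 ] [ 55.84805694 133.49909625] [  11   22   79  218 8852]
[ 0.44475678 -0.29338904  0.053     ] [ 0.07226231 -0.1897304   0.09842524]
```

View pics/w1.png

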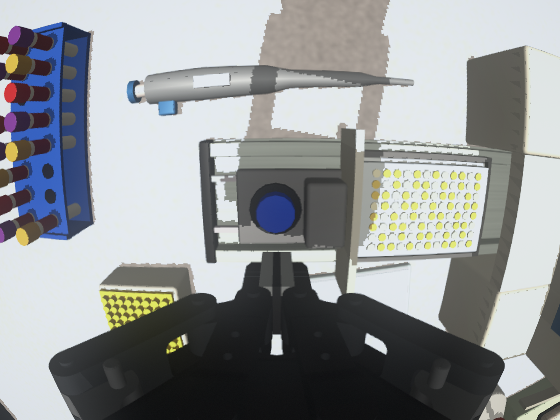

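The wrist view shows the button at about (277,213), the rail nearly parallel to the image rows, and the shut fingertips at about (277,260). The large blue blob was the tube rack, so I'll limit the mask to the button.

```bash
python3 - <<'E'
from h import *; from workcell import state,read_camera
s=state(); c=read_camera("wrist")
m,ce,st=blob(c["img"],(105,120,40),(130,255,255),(240,180,315,250)); print(s["eef_pos"],ce,st)
o,d=wray(c,s,*ce); p=o+d*(.053-o[2])/d[2]; print(p, to(p,s)*.25)
E=[]
for u,v in((214,143),(490,153),(214,262),(486,256)):
    o,d=wray(c,s,u,v); q=o+d*(.024-o[2])/d[2]; E.append(q)
print(E,[np.degrees(np.arctan2(*(E[i+1]-E[i])[1::-1])) for i in(0,2)])
E
```

```text
[ 0.54704177 -0.11800846  0.1530382 ] [275.63157895 210.42902711] [  16   10   40   41 1254]
[ 0.54470426 -0.11757308  0.053     ] [2.58472587e-03 4.25669201e-05 1.00033055e-01]
[array([ 0.48643404, -0.160487  ,  0.024     ]), array([0.52844388, 0.09596598, 0.024     ]), array([ 0.5922872 , -0.18304158,  0.024     ]), array([0.63787263, 0.09430607, 0.024     ])] [np.float64(80.69694143380799), np.float64(80.66620260594017)]
```

```bash
python3 -m handwheel '[{"offset":[0.01,0.008,0.1],"rot":[0,0,0]},{"offset":[0.01,0.008,0.22],"rot":[0,0,0]},{"offset":[0.01,0.008,0.3],"rot":[0,0,0]},{"offset":[0.01,0.008,0.36],"rot":[0,0,0]},{"offset":[0.01,0.008,0.36],"rot":[0,0,0]},{"offset":[0.01,0.008,0.36],"rot":[0,0,0]}]'
python3 - <<'E'
from h import *; from workcell import state,read_camera
import time
s=state(); c=read_camera("side"); w=read_camera("wrist"); print(s["eef_pos"],state()["eef_pos"],s["wrist_force"])
a=cv2.resize(c["img"][150:270,200:340],(560,480)); b=w["img"][120:320,140:420]; b=cv2.resize(b,(240,171)); 
cv2.imwrite("pics/near.png",np.hstack([a,cv2.copyMakeBorder(b,0,309,0,0,0)]))
E
```

```text
t: 3.08
eef_pos: [0.5444, -0.1166, 0.0629]
tcp_rot: [0.253, 3.13, -0.0]
wrist_force: [0.9, -0.4, 0.7]
grip_width: -0.0003
grip_force: 0.0
[ 0.54443698 -0.11660662  0.06293162] [ 0.54562435 -0.11728972  0.06423179] [ 0.92305412 -0.41866115  0.73059937]
```

View pics/near.png

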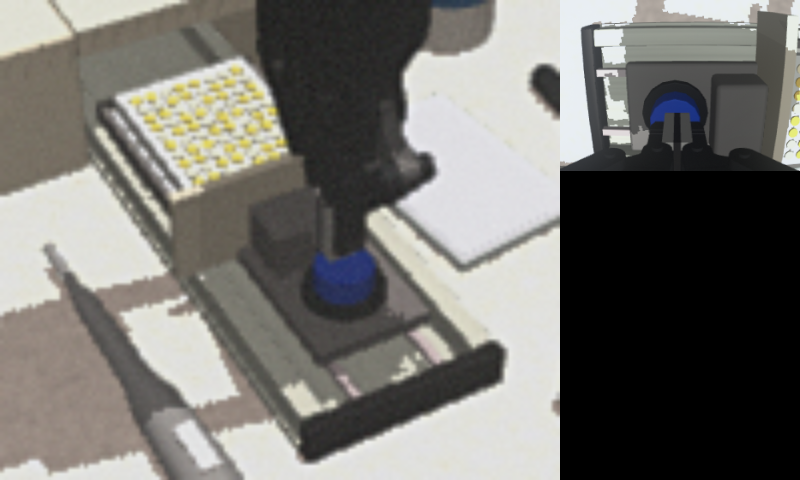

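The fingertips are right over the button, at about (345,250) in the crop, and clear of the thumb block. Next I press.

```bash
python3 -m handwheel '[{"offset":[0,0,0.02],"rot":[0,0,0]},{"offset":[0,0,0.036],"rot":[0,0,0]},{"offset":[0,0,0.044],"rot":[0,0,0]},{"offset":[0,0,0.048],"rot":[0,0,0]},{"offset":[0,0,0.048],"rot":[0,0,0]},{"offset":[0,0,0.048],"rot":[0,0,0]}]'
python3 -m handwheel '[{"offset":[0,0,0.004],"rot":[0,0,0]},{"offset":[0,0,0.008],"rot":[0,0,0]},{"offset":[0,0,0.008],"rot":[0,0,0]},{"offset":[0,0,0.008],"rot":[0,0,0]}]'
```

```text
t: 3.68
eef_pos: [0.545, -0.1176, 0.0502]
tcp_rot: [0.255, 3.129, -0.0]
wrist_force: [2.2, -0.4, 3.3]
grip_width: -0.0001
grip_force: 2.0
t: 4.02
eef_pos: [0.5449, -0.1175, 0.048]
tcp_rot: [0.255, 3.129, -0.001]
wrist_force: [3.0, 0.3, 5.0]
grip_width: -0.0003
grip_force: 2.5
```

```bash
python3 -m handwheel '[{"offset":[0,0,0.003],"rot":[0,0,0]},{"offset":[0,0,0.006],"rot":[0,0,0]},{"offset":[0,0,0.006],"rot":[0,0,0]},{"offset":[0,0,0.006],"rot":[0,0,0]}]'
```

```text
t: 4.35
eef_pos: [0.5451, -0.1176, 0.0479]
tcp_rot: [0.255, 3.129, -0.001]
wrist_force: [-0.3, 1.0, 13.1]
grip_width: 0.0006
grip_force: 6.3
```

```bash
python3 -m handwheel '[{"offset":[0,0,0.002],"rot":[0,0,0]},{"offset":[0,0.004,0.002],"rot":[0,0,0]},{"offset":[0,0.012,0.002],"rot":[0,0,0]},{"offset":[0,0.02,0.002],"rot":[0,0,0]},{"offset":[0,0.03,0.002],"rot":[0,0,0]},{"offset":[0,0.04,0.002],"rot":[0,0,0]},{"offset":[0,0.05,0.002],"rot":[0,0,0]},{"offset":[0,0.06,0.002],"rot":[0,0,0]},{"offset":[0,0.07,0.002],"rot":[0,0,0]},{"offset":[0,0.08,0.002],"rot":[0,0,0]},{"offset":[0,0.08,0.002],"rot":[0,0,0]}]'
python3 - <<'E'
from h import *; from workcell import state,read_camera
s=state(); c=read_camera("side"); print(s["eef_pos"],s["wrist_force"])
cv2.imwrite("pics/sl1.png",cv2.resize(c["img"][150:270,200:340],(560,480)))
E
```

```text
t: 5.27
eef_pos: [0.5483, -0.0979, 0.0479]
tcp_rot: [0.254, 3.129, -0.002]
wrist_force: [-2.0, 0.3, 15.0]
grip_width: 0.0006
grip_force: 7.7
[ 0.548319   -0.09790747  0.04786999] [-2.01124158  0.2791433  15.00112867]
```

View pics/sl1.png

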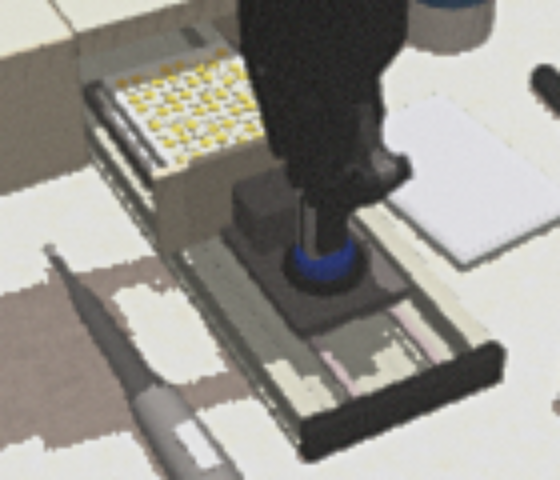

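The button is down, the plate is seated and the carriage moves with the fingers (panel foot now at (165,245)). I'll continue the slide.

```bash
python3 -m handwheel '[{"offset":[0,0.008,0],"rot":[0,0,0]},{"offset":[0,0.02,0],"rot":[0,0,0]},{"offset":[0,0.035,0],"rot":[0,0,0]},{"offset":[0,0.05,0],"rot":[0,0,0]},{"offset":[0,0.065,0],"rot":[0,0,0]},{"offset":[0,0.08,0],"rot":[0,0,0]},{"offset":[0,0.095,0],"rot":[0,0,0]},{"offset":[0,0.11,0],"rot":[0,0,0]},{"offset":[0,0.125,0],"rot":[0,0,0]},{"offset":[0,0.14,0],"rot":[0,0,0]},{"offset":[0,0.155,0],"rot":[0,0,0]},{"offset":[0,0.17,0],"rot":[0,0,0]},{"offset":[0,0.185,0],"rot":[0,0,0]},{"offset":[0,0.2,0],"rot":[0,0,0]},{"offset":[0,0.2,0],"rot":[0,0,0]}]'
python3 -m handwheel '[{"offset":[0,0.008,0],"rot":[0,0,0]},{"offset":[0,0.02,0],"rot":[0,0,0]},{"offset":[0,0.035,0],"rot":[0,0,0]},{"offset":[0,0.05,0],"rot":[0,0,0]},{"offset":[0,0.065,0],"rot":[0,0,0]},{"offset":[0,0.08,0],"rot":[0,0,0]},{"offset":[0,0.095,0],"rot":[0,0,0]},{"offset":[0,0.11,0],"rot":[0,0,0]},{"offset":[0,0.125,0],"rot":[0,0,0]},{"offset":[0,0.14,0],"rot":[0,0,0]},{"offset":[0,0.155,0],"rot":[0,0,0]},{"offset":[0,0.17,0],"rot":[0,0,0]},{"offset":[0,0.185,0],"rot":[0,0,0]},{"offset":[0,0.195,0],"rot":[0,0,0]},{"offset":[0,0.2,0],"rot":[0,0,0]},{"offset":[0,0.2,0],"rot":[0,0,0]}]'
```

```text
t: 6.57
eef_pos: [0.5562, -0.0481, 0.0479]
tcp_rot: [0.254, 3.13, -0.001]
wrist_force: [-3.5, 1.4, 16.6]
grip_width: -0.0004
grip_force: 8.1
t: 7.9
eef_pos: [0.564, 0.0011, 0.0479]
tcp_rot: [0.254, 3.131, -0.001]
wrist_force: [-4.2, 1.4, 17.7]
grip_width: -0.0001
grip_force: 8.5
```

```bash
python3 -m handwheel '[{"offset":[0,0.008,0],"rot":[0,0,0]},{"offset":[0,0.016,0],"rot":[0,0,0]},{"offset":[0,0.024,0],"rot":[0,0,0]},{"offset":[0,0.032,0],"rot":[0,0,0]},{"offset":[0,0.036,0],"rot":[0,0,0]},{"offset":[0,0.036,0],"rot":[0,0,0]}]'
python3 -m handwheel '[{"offset":[0,0.004,0],"rot":[0,0,0]},{"offset":[0,0.008,0],"rot":[0,0,0]},{"offset":[0,0.008,0],"rot":[0,0,0]},{"offset":[0,0.008,0],"rot":[0,0,0]}]'
```

```text
t: 8.4
eef_pos: [0.5654, 0.0099, 0.0479]
tcp_rot: [0.254, 3.131, -0.001]
wrist_force: [-4.4, 1.5, 17.3]
grip_width: -0.0005
grip_force: 8.6
t: 8.73
eef_pos: [0.5656, 0.0111, 0.0479]
tcp_rot: [-0.254, -3.131, 0.003]
wrist_force: [-5.6, -2.4, 17.7]
grip_width: 0.0
grip_force: 8.7
```

```bash
python3 -m handwheel '[{"offset":[0,0.003,0],"rot":[0,0,0]},{"offset":[0,0.003,0],"rot":[0,0,0]},{"offset":[0,0.003,0],"rot":[0,0,0]}]'
python3 - <<'E'
from h import *; from workcell import state,read_camera
s=state(); c=read_camera("side"); a=read_camera("scene"); print(s["eef_pos"],s["wrist_force"])
cv2.imwrite("pics/end1.png",np.hstack([cv2.resize(c["img"][120:240,180:310],(390,360)),cv2.resize(a["img"][120:240,250:380],(390,360))]))
E
```

```text
t: 8.98
eef_pos: [0.5656, 0.0113, 0.0479]
tcp_rot: [-0.254, -3.131, 0.005]
wrist_force: [-5.5, -4.7, 16.5]
grip_width: 0.0001
grip_force: 8.8
[0.56563927 0.0112948  0.04785004] [-5.48431593 -4.65116319 16.45183545]
```

View pics/end1.png

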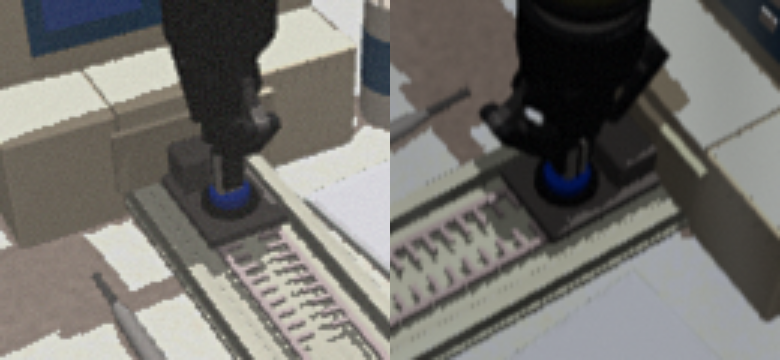

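The front panel is flush against the reader's face, the position matches 130 mm of travel, and the force along the slide has risen, so it is at the stop. I'll lift straight up.

```bash
python3 -m handwheel '[{"offset":[0,0,-0.006],"rot":[0,0,0]},{"offset":[0,0,-0.016],"rot":[0,0,0]},{"offset":[0,0,-0.03],"rot":[0,0,0]},{"offset":[0,0,-0.06],"rot":[0,0,0]},{"offset":[0,0,-0.14],"rot":[0,0,0]},{"offset":[0,0,-0.28],"rot":[0,0,0]},{"offset":[0,-0.1,-0.44],"rot":[0,0,0]},{"offset":[0,-0.3,-0.5],"rot":[0,0,0]},{"offset":[0,-0.44,-0.6],"rot":[0,0,0]},{"offset":[0,-0.44,-0.6],"rot":[0,0,0]},{"offset":[0,-0.44,-0.6],"rot":[0,0,0]}]'
python3 - <<'E'
from h import *; from workcell import state,read_camera
s=state(); c=read_camera("side"); a=read_camera("wrist"); b=read_camera("scene");print(s["eef_pos"],s["wrist_force"])
m,ce,st=blob(c["img"],(105,120,40),(130,255,255),(240,170,280,200));print(ce,st,onz(c,*ce,.051))
m,ce,st=blob(b["img"],(105,120,40),(130,255,255),(290,160,330,200));print(ce,st,onz(b,*ce,.052))
cv2.imwrite("pics/fin.png",np.hstack([cv2.resize(c["img"][120:240,180:310],(390,360)),cv2.resize(a["img"],(400,300))[:, :] if 0 else cv2.copyMakeBorder(cv2.resize(a["img"],(400,300)),0,60,0,0,0)]))
E
```

```text
t: 10.0
eef_pos: [0.5477, -0.0981, 0.1975]
tcp_rot: [0.261, 3.128, -0.001]
wrist_force: [0.4, -0.3, 0.1]
grip_width: -0.0002
grip_force: 0.0
[ 0.54768975 -0.09811243  0.1975481 ] [ 0.40614341 -0.28882844  0.0556998 ]
[255.81081081 182.14189189] [  9   6  14  13 148] [0.56305818 0.00666692 0.051     ]
[308.72413793 175.9408867 ] [ 11   9  17  16 203] [0.56550963 0.00874029 0.052     ]
```

View pics/fin.png

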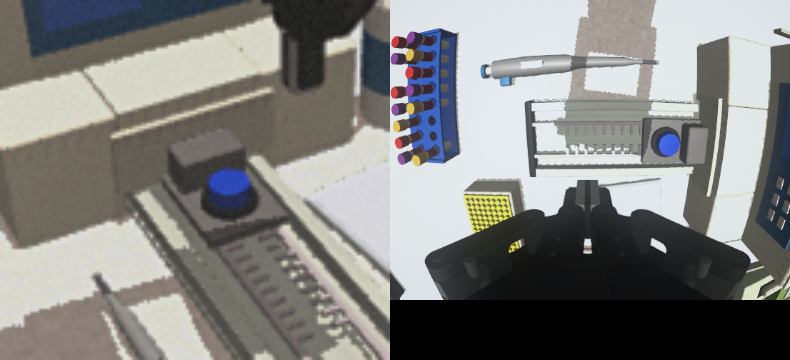

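The button has sprung up, the panel is flush, and both views show it moved about 130 mm (129.8 and 129.5). Nothing else has been disturbed.

```bash
python3 -c "from workcell import close_job; print(close_job())"
```

```text
the job is handed in; nothing more can be done
None
```

The carriage is in the reader at its end stop (130 mm of travel, panel flush), with the button sprung back up and the fingers clear; the job was handed in after about 10 s of robot time.

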